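Roll the pipe tee onto its foot and slide its collar on

TASK

The steel pipe tee lies on its side. Roll it along the bench, without picking it up and without bearing down hard, until it settles on its flat foot and stands by itself with the orange spigot straight up; then slide the white collar over the spigot until it sits flat on the orange flange, and let go. Leave the blue collar and the other things on the bench where they are.

Things in the scene. Friction and masses are not known exactly. Their poses are not given: they have to be found in the camera images.
- tee: loose pipe tee, about 0.8 kg: a steel cylinder (the run) 60 mm in diameter, 160 mm long along its own y; origin at the run's centre, on its axis. Own +z points out along the orange spigot at mid-run, own -z to the flat foot. At first it lies with the spigot's tip on the bench on the robot's side, own z 111 degrees from vertical; rolled away from the robot, the spigot comes up
- tee_seat (a point): centre of the orange flange's face, on which the collar must sit: 34 mm from the run's axis along the spigot; the flange is 36 mm in diameter
- tee_tip (a point): centre of the free end of the orange spigot, 60 mm from the run's axis; the shaft is 20 mm in diameter, 26 mm long above the flange, its rim bevelled 2.5 mm
- tee_foot (a point): centre of the face of the flat dark foot on the far side from the spigot, 30.5 mm from the run's axis; foot 20 mm wide, 150 mm long along the run, its edges 2 mm proud of the round. Rolling, a foot edge meets the bench 39 degrees short of upright; tipped over that edge (past about 18 degrees) the tee drops onto the foot, its axis then 30.5 mm above the bench
- white_collar: loose white plastic ring lying flat on the bench, 42 mm outside diameter, 24 mm bore, 14 mm high; origin at the centre of its underside, own z its axis
- blue_collar: loose blue plastic ring of the same size, not to be used; origin at the centre of its underside
- reagent_bottle: amber bottle with a blue cap, 68 mm in diameter, 150 mm high, a bystander; origin at the centre of its underside
- beaker: open glass beaker, 76 mm in diameter at the rim, 85 mm high, a bystander; origin at the centre of its underside
- sample_jar: small white jar with a green lid, 52 mm in diameter, 65 mm high, a bystander; origin at the centre of its underside
- check_weight: brass knobbed weight, 32 mm in diameter, 50 mm high, a bystander; origin at the centre of its underside
- spatula: steel spatula lying flat, 190 mm long along its own x, a bystander; origin on its underside at mid-length

How it is judged:
By the outcome, as a careful person would: the job done as asked, in the order asked, and still so for the second after the job is handed in, with the robot touching nothing.
It also fails if it takes over 72 s, if anything falls off the work surface, if the arm or the gripper's body presses on something with over 40 N, if the wrist force passes 120 N, or if a joint passes its speed limit or range.

ROBOT

A 7-joint arm with a two-finger parallel gripper is mounted at the origin on the work surface. World frame = base frame: x ahead of the robot, y to its left, z up, the work surface at z = 0. Lengths are in m, angles in degrees, forces in N, time in s.
With the tool pointing down it reaches from about 0.35 to 0.775 m from the base axis. Payload 3.1 kg.
Tool frame: the origin (TCP) lies on the centre line of the jaws, within the pads' length; the fingertips stand 17 mm ahead of it and the grasp point (between the pads) lies 2 mm behind it (robot.tip_reach is the distance from the TCP to the fingertips, in m); z points along the fingers, y is the line along which they close (so a half turn about z gives the same grasp; the last joint's range is limited). The gripper opens to 85 mm and grips with 20 to 120 N. Pads are 22 mm wide; open, the fingers measure 114 mm over their backs; the gripper's body (76 mm by 85 mm) begins 54 mm behind the grasp point. The pads swing forward as they close: fully open they stand 13 mm farther back than shut.
Start: joints at [74.731, 17.813, 0.802, 86.603, -0.252, 75.585, -1.558], TCP at [0.123, -0.536, 0.22] pointing down, gripper open.
Joint ranges: [-154.91, 154.91], [-16.99, 109.72], [-72.82, 74.43], [7.12, 147.25], [-82.49, 262.49], [11.32, 116.49], [-174.64, 174.64]. Speed limits (degrees/s): [159.86, 159.86, 180, 180, 180, 180, 180].

INTERFACE

Orientations are given as [roll, pitch, yaw] about the fixed x, y, z axes, in that order (R = Rz(yaw) Ry(pitch) Rx(roll)).
In Python, from station import robot, fingers, vision, workorder, recognise gives the robot as it stands. Calls block until the motion is done:
- robot.move_to(position, orientation): joint-space move of the TCP to a pose.
- robot.line_to(position, orientation=None, velocity=0.15, f_stop=None): straight line of the TCP; orientation=None keeps the orientation; velocity is the mean speed in m/s. With f_stop (N) it stops when the force on the tool has changed by that much, and returns True; else False.
- robot.move_j(angles): joint-space move.
- fingers.gripper_to(opening, force=None): opening from 0.0 (shut) to 1.0 (fully open); force is the grip in N (None keeps the last); returns when the fingers have stopped.
- robot.pause(seconds).
- robot.inverse_kinematics(position, orientation): joint angles nearest the present ones, or None.
- vision.grab_frame(name): name is "scene" or "top" or "wrist"; returns the picture (400x640x3 uint8, red, green, blue); there is no depth.
- vision.calibration(name): a dict with "mtx" (3x3 intrinsics, pixels), "k1" (the pictures are not rectified: a ray, as slopes to the right and down, at radius r is drawn at 1 + k1 r^2 times it, then the intrinsics apply), "extrinsics" (4x4, takes a point from world to camera coordinates); the wrist camera has in their place "T_tool_cam" (4x4, takes a point from camera to tool coordinates, whose origin is the TCP and whose axes are the flange's). Camera axes: x right, y up, looking along -z (the intrinsics and any distortion apply to the point x, -y, -z); pixel columns grow to the right and rows downward; lengths in m; the calibration is good to about 2 mm. A picture is of the moment at which its call begins: read the wrist's pose just before it. calibration takes no time and is no camera call.
A pose or a line that the arm cannot do raises robot.PlanningError and nothing moves.
- workorder.close_job(): hands the job in; it is judged then, once.
Trained networks look in the newest picture that a camera, given by its name, has taken for a name from the list of things; names that differ only in an ending like _2 or _b are one class to them, and where a whole thing is asked for, a point or a joint stands for the part that bears it (a point fixed in the world has none). Each returns a list of dicts, best first, with "p" (0 to 1); they miss things now and then, are a little off and sometimes report something else, mostly with a low value. They report only what shows in the picture. A call takes as long as a camera call.
- recognise(label, camera): "rect" ([centre column, centre row, width, height] in pixels, round what is visible of it).
Readings, each from a call of its own:
- robot.current_time_s(): time.
- robot.current_joint_positions(): joint angles.
- robot.current_dq(): joint speeds.
- robot.current_joint_torque(): joint torques, N m.
- robot.current_tool_pos(): TCP position.
- robot.current_eef_rot(): TCP orientation.
- robot.current_contact_force(): force on the tool from outside, world axes, zero at the start.
- robot.current_torque(): the same for the moment, N m.
- robot.current_finger_gap(): opening from 0.0 (shut) to 1.0 (fully open).
- robot.current_gripper_force(): force on a finger pad.
Only numpy, scipy, OpenCV 4.12 (cv2) and the standard library are available. Lean on these libraries where they do the work, as an engineer would, in place of code of your own. Each camera call takes 0.05 s, during which the arm holds its last target. There are 200 camera calls.

## Working session

There is one attempt and no reset: what is moved stays moved. The work goes in short steps, each a Python script; the robot and the scene stay as the last script left them, time stands still between calls to the robot, and variables do not carry over. Pictures are saved under pics/ and viewed, at most 13 in all, crops included, and the job is handed in when it is done.

```bash
ls; mkdir -p pics; cat > h.py <<'E'
import numpy as np, cv2
from station import robot, fingers, vision, workorder, recognise
def ray(cam,u,v,E=None):
    c=vision.calibration(cam);K=np.array(c["mtx"]);k=c["k1"]
    d=np.array([(u-K[0,2])/K[0,0],(v-K[1,2])/K[1,1]]);s=d.copy()
    for _ in range(20): s=d/(1+k*(s@s))
    r=np.array([s[0],-s[1],-1.])
    if cam=="wrist":
        T=E@np.array(c["T_tool_cam"])
    else: T=np.linalg.inv(np.array(c["extrinsics"]))
    return T[:3,3],T[:3,:3]@r
def onz(cam,u,v,z=0,E=None):
    o,d=ray(cam,u,v,E);return o+d*(z-o[2])/d[2]
def toolT():
    from scipy.spatial.transform import Rotation as R
    T=np.eye(4);T[:3,3]=robot.current_tool_pos();T[:3,:3]=R.from_euler('xyz',robot.current_eef_rot(),degrees=True).as_matrix();return T
def save(cam,n,img=None):
    img=vision.grab_frame(cam) if img is None else img
    cv2.imwrite(f"pics/{n}.png",img[...,::-1]);return img
E
python3 - <<'E'
from h import *
print(robot.current_time_s(),robot.current_eef_rot())
a=save("scene","s0");b=save("top","t0")
for n in ["tee","tee_seat","tee_tip","tee_foot","white_collar","blue_collar","reagent_bottle","beaker","sample_jar","check_weight","spatula"]:
  for c in ["top","scene"]:
    for d in recognise(n,c)[:2]:
        r=d["rect"];print(n,c,round(d["p"],2),np.round(r),np.round(onz(c,r[0],r[1],0.01),3))
E
```

```text
pics
0.0 [-1.79865298e+02  6.24791683e-03  1.28837833e+01]
tee top 0.87 [308. 226.  60.  31.] [0.498 0.012 0.01 ]
tee scene 0.91 [299. 207.  45.  42.] [0.484 0.022 0.01 ]
tee_seat top 0.84 [310. 226.  64.  41.] [0.498 0.006 0.01 ]
tee_seat scene 0.83 [298. 208.  46.  42.] [0.487 0.018 0.01 ]
tee_seat scene 0.66 [400. 198.  25.  51.] [0.698 0.29  0.01 ]
tee_tip top 0.66 [309. 229.  60.  37.] [0.491 0.009 0.01 ]
tee_tip scene 0.71 [297. 207.  48.  47.] [0.481 0.019 0.01 ]
tee_foot top 0.9 [308. 228.  62.  43.] [0.493 0.011 0.01 ]
tee_foot scene 0.66 [300. 206.  39.  41.] [0.486 0.028 0.01 ]
white_collar top 0.56 [197. 227.  22.  17.] [0.492 0.312 0.01 ]
white_collar scene 0.55 [354. 173.  10.   8.] [0.491 0.315 0.01 ]
blue_collar top 0.67 [429. 216.  20.  16.] [ 0.53  -0.316  0.01 ]
blue_collar scene 0.59 [225. 268.  16.  11.] [ 0.529 -0.313  0.01 ]
reagent_bottle top 0.97 [242. 135.  28.  41.] [0.758 0.206 0.01 ]
reagent_bottle scene 0.96 [400. 198.  30.  46.] [0.698 0.287 0.01 ]
beaker scene 0.56 [306. 274.  30.  47.] [ 0.697 -0.185  0.01 ]
beaker scene 0.49 [187. 307.  19.  19.] [ 0.564 -0.452  0.01 ]
sample_jar top 0.73 [457. 274.  28.  21.] [ 0.377 -0.382  0.01 ]
sample_jar scene 0.57 [169. 248.  21.  34.] [ 0.355 -0.366  0.01 ]
check_weight top 0.64 [480. 204.  17.  16.] [ 0.567 -0.457  0.01 ]
check_weight scene 0.74 [185. 310.  15.  21.] [ 0.569 -0.461  0.01 ]
spatula top 0.8 [143. 253.  63.  52.] [0.421 0.447 0.01 ]
spatula scene 0.79 [356. 158.  45.   9.] [0.429 0.421 0.01 ]
```

```bash
python3 - <<'E'
import cv2
b=cv2.imread('pics/t0.png');cv2.imwrite('pics/t0c.png',cv2.resize(b[120:300,120:520],None,fx=2,fy=2,interpolation=2))
c=cv2.resize(b[195:255,260:360],None,fx=8,fy=8,interpolation=2);cv2.imwrite('pics/t0d.png',c)
E
```

```text
(no output)
```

View pics/t0c.png

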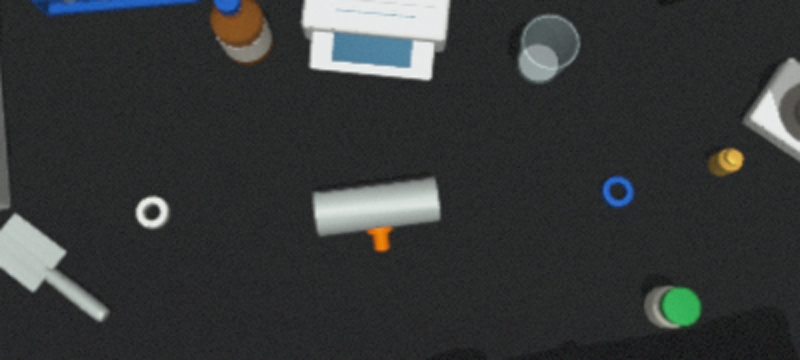

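View pics/t0d.png

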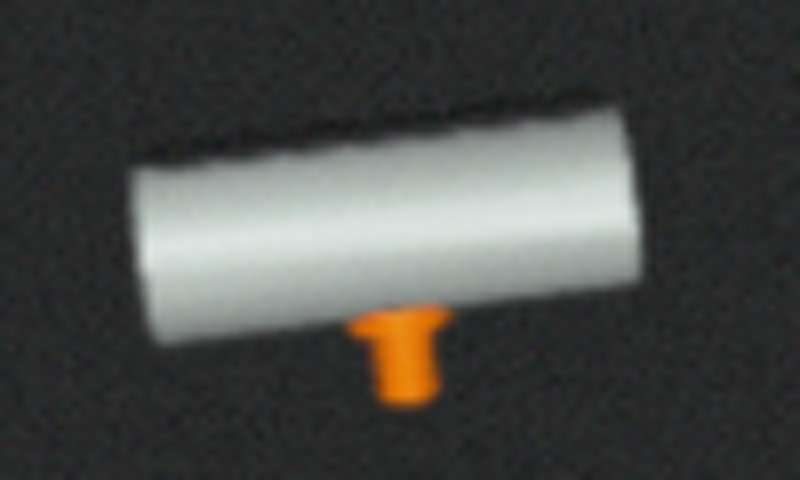

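The picture shows the tee near pixel (308,223). Its spigot points toward the robot at (310,240). The white ring is at (196,226) and the blue ring is far off at (429,216).

```bash
python3 - <<'E'
from h import *
from scipy.ndimage import label
f=lambda x,y:(260+(x+.5)/8-.5,195+(y+.5)/8-.5)
L=onz("top",*f(142.5,257.5),.03);R=onz("top",*f(630,192.5),.03)
S=onz("top",*f(407,395),.012)
d=L-R;c=(L+R)/2;print("axis",L,R,c,np.linalg.norm(d),"yaw",np.degrees(np.arctan2(-d[0],d[1])),"tip",S)
C=ray("top",320,200)[0];print("cam",C, "tipreach",robot.tip_reach)
im=cv2.imread("pics/t0.png").astype(int)[210:245,180:215]
m=(im.min(2)>110);ys,xs=np.nonzero(m);u,v=xs.mean()+180,ys.mean()+210;print(u,v,m.sum(),onz("top",u,v,.012))
im=cv2.imread("pics/s0.png").astype(int)[160:186,335:372];m=(im.min(2)>110);ys,xs=np.nonzero(m);u,v=xs.mean()+335,ys.mean()+160;print(u,v,m.sum(),onz("scene",u,v,.010))
E
```

```text
axis [0.49249063 0.09316082 0.03      ] [ 0.51654745 -0.06828183  0.03      ] [0.50451904 0.01243949 0.03      ] 0.16322518683517856 yaw 8.475369200069258 tip [0.44998312 0.00508005 0.012     ]
cam [ 0.35681523 -0.00989108  0.99779908] tipreach 0.017
195.583850931677 225.6024844720497 161 [0.49524011 0.31477188 0.012     ]
354.6979166666667 172.92708333333334 96 [0.4922235  0.31990173 0.01      ]
```

```bash
cat >> h.py <<'E'
A=np.array([0.5045,0.0124]);F=np.array([np.cos(np.radians(8.48)),np.sin(np.radians(8.48))])
def P(s,z): return [*(A+s*F),z]
O=[180,0,8.48]
E
python3 - <<'E'
from h import *
fingers.gripper_to(0.85)
robot.move_to(P(-.051,.15),O)
robot.line_to(P(-.051,.05),O,velocity=.12)
hit=robot.line_to(P(-.051,-.004),O,velocity=.02,f_stop=3)
z0=robot.current_tool_pos()[2];print(hit,z0,robot.current_time_s())
open("z0","w").write(str(z0))
robot.line_to(P(-.051,z0+.012),O,velocity=.05)
robot.line_to(P(-.041,z0+.012),O,velocity=.03)
print(robot.current_contact_force())
for s,z in [(-.022,.027),(-.003,.042)]:
    robot.line_to(P(s,z0+z),O,velocity=.03);print(robot.current_contact_force())
print(robot.current_time_s())
a=save("scene","s1");b=save("top","t1")
x=cv2.resize(a[150:260,220:380],None,fx=4,fy=4);y=cv2.resize(b[170:270,240:380],None,fx=4,fy=4)
o=np.zeros((840,640,3),np.uint8);o[:440]=x;o[440:,:560]=y
save("",'c1',cv2.resize(o,None,fx=.71,fy=.71))
E
```

```text
False -0.0039352856494679934 7.6
[-0.60891141 -0.20571874 -0.50473563]
[-0.41437338  0.42074845  0.30297467]
[-0.55522867  0.33279411 -0.59258864]
10.3917
```

View pics/c1.png

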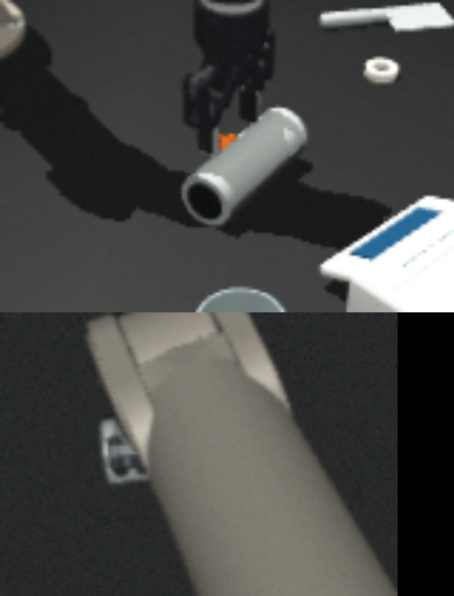

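The tee has moved ahead, and its orange spigot is rising between the fingers at crop (228,142). I'll look through the wrist camera.

```bash
python3 - <<'E'
from h import *
print(robot.current_tool_pos(),robot.current_finger_gap())
a=save("wrist","w1");b=vision.grab_frame("scene")
x=cv2.resize(b[170:240,250:350],(640,448),interpolation=2)
save("",'c2',cv2.resize(np.vstack([a,x]),(440,583)))
E
```

```text
[0.50119198 0.01187866 0.03788989] 0.8506651854840527
```

View pics/c2.png

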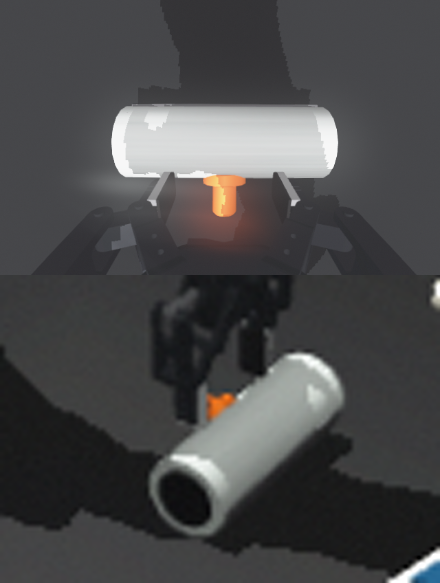

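Wrist view: the run spans crop rows 105–177, and the spigot end is at row 216, between the fingers. I'll fit the roll angle to those rows.

```bash
cat >> h.py <<'E'
def proj(cam,X,E=None):
    c=vision.calibration(cam);K=np.array(c["mtx"]);X=np.atleast_2d(X)
    M=np.linalg.inv(E@np.array(c["T_tool_cam"])) if cam=="wrist" else np.array(c["extrinsics"])
    q=X@M[:3,:3].T+M[:3,3];s=np.c_[q[:,0]/-q[:,2],-q[:,1]/-q[:,2]]
    s=s*(1+c["k1"]*(s**2).sum(1))[:,None];return s@K[:2,:2].T+K[:2,2]
def teefit(img,E):
    """axis offset s and spigot tilt th (deg) from wrist picture, mask of orange and bright steel at mid columns"""
    hsv=cv2.cvtColor(img,cv2.COLOR_RGB2HSV)
    o=cv2.inRange(hsv,(5,150,150),(22,255,255));ys,xs=np.nonzero(o)
    return (xs.min(),xs.max(),ys.min(),ys.max(),xs.mean(),ys.mean())
E
python3 - <<'E'
from h import *
from scipy.optimize import least_squares
E=toolT();a=cv2.imread("pics/w1.png")[...,::-1].copy();print(teefit(a,E))
col=a[:,270].min(1).astype(int);r=np.nonzero(col>140)[0];print(r.min(),r.max())
t=np.radians(np.arange(0,360,5));f3=np.array([*F,0]);u=np.array([-F[1],F[0],0]);zz=np.array([0,0,1.])
def pred(p):
    s,th=p[0],np.radians(p[1]);c=np.array([*(A+s*F),.03])
    cyl=c+.03*(np.cos(t)[:,None]*f3+np.sin(t)[:,None]*zz)+.03*u
    d=-np.sin(th)*f3+np.cos(th)*zz;e=np.cos(th)*f3+np.sin(th)*zz
    tip=c+.06*d+.009*(np.cos(t)[:,None]*e+np.sin(t)[:,None]*u)
    R=proj("wrist",cyl,E)[:,1];T=proj("wrist",tip,E)
    return [R.min(),R.max(),T[:,1].max(),T[:,0].max()-T[:,0].min()]
obs=[r.min(),r.max(),313,40]
for th in (110,90,70,50,40,30): 
    q=least_squares(lambda p:(np.array(pred([p[0],th]))-obs)[:2],[.035]);print(th,q.x,np.round(pred([q.x[0],th])),obs)
E
```

```text
(np.int64(296), np.int64(356), np.int64(255), np.int64(314), np.float64(332.9792043399638), np.float64(284.85895117540684))
155 258
110 [0.01988324] [154. 259. 283.  26.] [np.int64(155), np.int64(258), 313, 40]
90 [0.01988324] [154. 259. 303.  28.] [np.int64(155), np.int64(258), 313, 40]
70 [0.01988324] [154. 259. 316.  31.] [np.int64(155), np.int64(258), 313, 40]
50 [0.01988324] [154. 259. 317.  36.] [np.int64(155), np.int64(258), 313, 40]
40 [0.01988324] [154. 259. 318.  38.] [np.int64(155), np.int64(258), 313, 40]
30 [0.01988324] [154. 259. 315.  40.] [np.int64(155), np.int64(258), 313, 40]
```

The axis has moved 20 mm at a tilt of about 73°, so it is rolling without slip. The fingertips sit higher than I assumed, so I'll back off gently, find the tip height, and push lower.

```bash
cat >> h.py <<'E'
from scipy.optimize import least_squares
t=np.radians(np.arange(0,360,5));f3=np.array([*F,0]);u3=np.array([-F[1],F[0],0]);zz=np.array([0,0,1.])
def look(n=None):
    E=toolT();a=vision.grab_frame("wrist")
    if n: save("",n,a)
    col=a[:,270].min(1).astype(int);r=np.nonzero(col>140)[0]
    def pred(p):
        c=np.array([*(A+p[0]*F),.03]);y=proj("wrist",c+.03*(np.cos(t)[:,None]*f3+np.sin(t)[:,None]*zz)+.03*u3,E)[:,1];return np.array([y.min(),y.max()])
    q=least_squares(lambda p:pred(p)-[r.min(),r.max()],[.03])
    o=teefit(a,E)
    print("axis s",q.x.round(4),"cost",round(q.cost,1),"orange",[int(x) for x in o],"tool",np.round(robot.current_tool_pos(),4),"F",np.round(robot.current_contact_force(),2),"t",robot.current_time_s())
    return q.x[0],a
E
python3 - <<'E'
from h import *
robot.line_to(P(-.041,.012),O,velocity=.06)
robot.line_to(P(-.085,.012),O,velocity=.1)
hit=robot.line_to(P(-.085,-.022),O,velocity=.025,f_stop=2)
z=robot.current_tool_pos()[2];print(hit,z)
robot.line_to(P(-.085,.01),O,velocity=.1);look("w2")
E
```

```text
True -0.01973059857254563
axis s [0.0147] cost 1471.7 orange [282, 369, 83, 185, 325, 130] tool [ 4.201e-01 -4.000e-04  9.700e-03] F [-0.48 -0.38 -0.24] t 13.7583
```

```bash
python3 - <<'E'
from h import *
robot.line_to(P(-.095,.01),O,velocity=.1)
fingers.gripper_to(.62)
hit=robot.line_to(P(-.095,-.024),O,velocity=.04,f_stop=2)
print(hit,robot.current_tool_pos()[2])
robot.line_to(P(-.095,.01),O,velocity=.1)
E=toolT();a=save("wrist","w3")
c=[*A,.03];print("axis px if s=0",proj("wrist",[c,P(-.056,.0085)],E),teefit(a,E),robot.current_time_s())
b=vision.grab_frame("scene");save("","c3",cv2.resize(np.vstack([a,cv2.resize(b[160:250,230:370],(640,411),interpolation=2)]),(440,560)))
E
```

```text
True -0.014801733580280634
axis px if s=0 [[325.02567897  66.33082255]
 [325.14917914 182.83946673]] (np.int64(281), np.int64(371), np.int64(51), np.int64(160), np.float64(325.95327102803736), np.float64(100.882210763777)) 15.4167
```

View pics/c3.png

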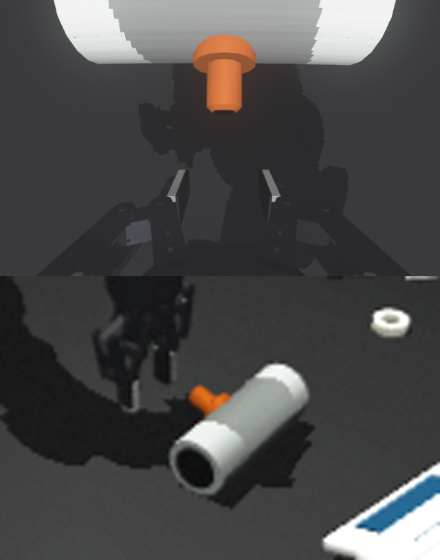

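The tee stays where I left it: the wrist picture shows the spigot at crop (224,80), pointing back and up. I can now shut the fingers and push the spigot's free end forward, raising the fingers as it turns. That needs no downward load.

```bash
cat >> h.py <<'E'
def spig(E,a,init=(.02,70)):
    """fit axis offset s, tilt th, from the orange mask's bottom row and top row and width"""
    o=teefit(a,E)
    def pts(p):
        th=np.radians(p[1]);c=np.array([*(A+p[0]*F),.03]);d=-np.sin(th)*f3+np.cos(th)*zz;e=np.cos(th)*f3+np.sin(th)*zz
        ring=lambda h,r:c+h*d+r*(np.cos(t)[:,None]*e+np.sin(t)[:,None]*u3)
        return proj("wrist",ring(.06,.009),E),proj("wrist",ring(.034,.018),E)
    def res(p):
        T,G=pts(p);return [T[:,1].max()-o[3],np.ptp(G[:,0])-(o[1]-o[0])*1.0, G[:,1].min()-o[2]]
    q=least_squares(res,init,x_scale=[.01,10]);return q.x,res(q.x)
E
python3 - <<'E'
from h import *
E=toolT();a=cv2.imread("pics/w3.png")[...,::-1].copy();print(spig(E,a))
robot.line_to(P(-.11,.01),O,velocity=.1)
fingers.gripper_to(0)
hit=robot.line_to(P(-.11,-.02),O,velocity=.04,f_stop=2)
z=robot.current_tool_pos()[2];print(hit,z);open("zs","w").write(str(z))
robot.line_to(P(-.11,z+.022),O,velocity=.1)
h=robot.line_to(P(-.03,z+.024),O,velocity=.04,f_stop=1.5);q=np.array(robot.current_tool_pos());print(h,(q[:2]-A)@F,robot.current_contact_force(),robot.current_time_s())
E=toolT();a=save("wrist","w4");print(spig(E,a))
E
```

```text
(array([2.15746277e-02, 6.30702708e+01]), [np.float64(-2.2786424754424104), np.float64(7.175989676208303), np.float64(2.2078494038116787)])
True -0.011208759645943756
True -0.04993192434149406 [-0.35490914 -0.12902801  0.12602422] 18.625
(array([2.33994694e-02, 5.34845698e+01]), [np.float64(-2.165272765831105), np.float64(9.20138298431499), np.float64(2.434277835518259)])
```

Contact came at s = −50 mm, as predicted. Now I push with lift.

```bash
python3 - <<'E'
from h import *
z=float(open("zs").read())
for s,h in [(-.035,.036),(-.019,.048),(-.005,.051),(.005,.053)]:
    robot.line_to(P(s,z+h),O,velocity=.03);print(s,np.round(robot.current_contact_force(),2))
E=toolT();a=save("wrist","w5");print(spig(E,a,(.045,30)),robot.current_time_s())
b=vision.grab_frame("scene");save("","c5",cv2.resize(np.vstack([a,cv2.resize(b[160:250,230:370],(640,411),interpolation=2)]),(440,560)))
E
```

```text
-0.035 [ 0.14 -0.58  0.72]
-0.019 [ 0.07 -0.2  -0.25]
-0.005 [-0.03  0.03 -0.45]
0.005 [-0.82 -0.16  0.72]
(array([ 0.04666215, 18.30849956]), [np.float64(-4.063323771396426), np.float64(3.0874546324290577), np.float64(4.047215446478134)]) 21.5
```

View pics/c5.png

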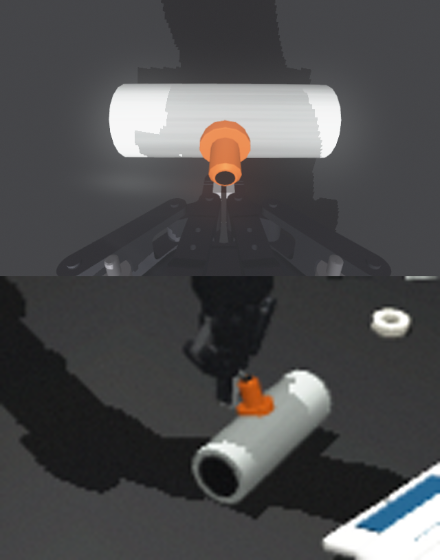

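The spigot (wrist crop (224,150)) is nearly upright against the fingers, with about 18–25° to go. I'll push slowly over the edge.

```bash
python3 - <<'E'
from h import *
z=float(open("zs").read())
for s in (.009,.012,.015,.018):
    robot.line_to(P(s,z+.055),O,velocity=.015)
    E=toolT();a=vision.grab_frame("wrist");q,r=spig(E,a,(.055,5));print(s,q.round(3),np.round(robot.current_contact_force(),2),teefit(a,E))
    if q[1]<6: break
robot.pause(.3)
robot.line_to(P(-.045,z+.055),O,velocity=.1)
robot.line_to(P(-.045,.18),O,velocity=.15)
robot.line_to(P(-.01,.18),O,velocity=.15)
E=toolT();a=save("wrist","w6");b=vision.grab_frame("scene");print(robot.current_time_s())
print(spig(E,a,(.058,0)),teefit(a,E),proj("wrist",[P(.059,.0905),P(.059,.0645)],E))
save("","c6",cv2.resize(np.vstack([a,cv2.resize(b[160:250,230:370],(640,411),interpolation=2)]),(440,560)))
E
```

```text
0.009 [ 0.057 -1.494] [ 0.56 -0.42  0.16] (np.int64(290), np.int64(364), np.int64(133), np.int64(209), np.float64(329.5923048464669), np.float64(173.49648538660747))
24.5833Traceback (most recent call last):
  File "<stdin>", line 12, in <module>
  File "h.py", line 47, in spig
    o=teefit(a,E)
  File "h.py", line 32, in teefit
    return (xs.min(),xs.max(),ys.min(),ys.max(),xs.mean(),ys.mean())
            ~~~~~~^^
    return umr_minimum(a, axis, None, out, keepdims, initial, where)
ValueError: zero-size array to reduction operation minimum which has no identity
```

```bash
python3 - <<'E'
from h import *
b=vision.grab_frame("scene");a=cv2.imread("pics/w6.png")[...,::-1]
print(proj("wrist",[P(.059,.0905),P(.059,.0645)],toolT()))
save("","c6",cv2.resize(np.vstack([a,cv2.resize(b[160:250,230:370],(640,411),interpolation=2)]),(440,560)))
E
```

```text
[[325.44916179 116.89236146]
 [325.39130932 115.71050836]]
```

View pics/c6.png

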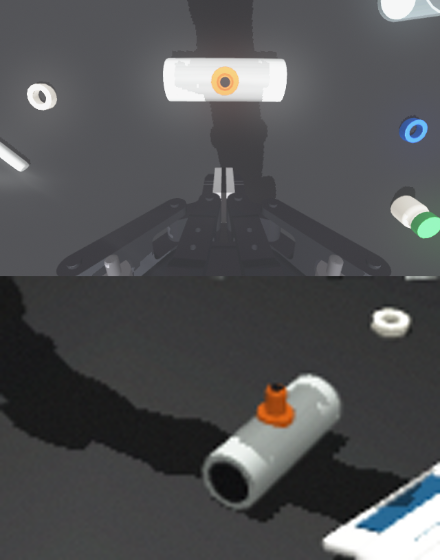

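The tee stands upright; the orange rings are at wrist crop (225,81). I'll measure the seat and then the collar from the same relative viewpoint, so that calibration error cancels.

```bash
cat >> h.py <<'E'
def ell(mask,guess):
    cs,_=cv2.findContours(mask.astype(np.uint8),cv2.RETR_EXTERNAL,cv2.CHAIN_APPROX_NONE)
    cs=[c for c in cs if len(c)>25];c=min(cs,key=lambda c:np.linalg.norm(c[:,0].mean(0)-guess))
    return cv2.fitEllipse(cv2.convexHull(c))
E
python3 - <<'E'
from h import *
E=toolT();a=cv2.imread("pics/w6.png")[...,::-1].astype(int)
e=ell((a[...,0]-a[...,2]>50),(326,118));p=onz("wrist",*e[0],.0645,E);print("seat",e,p,(p[:2]-A)@F)
fingers.gripper_to(.72)
C=np.array([.4945,.3165]);v=C-.069*F
robot.move_to([*v,.1295],O);robot.pause(.3)
E=toolT();b=save("wrist","w7").astype(int)
m=(b.min(2)>150)&(np.ptp(b,axis=2)<60)
e=ell(m,(326,118));c=onz("wrist",*e[0],.014,E);print("collar",e,c,robot.current_time_s())
np.save("pc.npy",[p,c])
for d in recognise("white_collar","wrist")[:2]: print(d)
save("","c7",np.hstack([a[40:200,230:420],b[40:200,230:420]]).astype(np.uint8))
E
```

```text
seat ((326.8565368652344, 116.94284057617188), (40.23208236694336, 41.880924224853516), 2.0103964805603027) [0.56200571 0.01967332 0.0645    ] 0.05794957551574963
collar ((326.7725524902344, 117.811279296875), (45.87982940673828, 48.08026123046875), 178.3014678955078) [0.49500537 0.31395528 0.014     ] 26.7667
{'rect': [326.1, 117.4, 41.9, 50.4], 'p': 0.59}
```

View pics/c7.png

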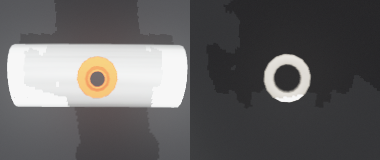

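The two rings are clean and nearly concentric in view. I'll close once to centre the collar, look again, then grasp and lift.

```bash
python3 - <<'E'
from h import *
p,c=np.load("pc.npy");g=c[:2]
robot.move_to([*g,.05],O)
h=robot.line_to([*g,-.010],O,velocity=.05,f_stop=6);print(h,robot.current_tool_pos())
fingers.gripper_to(0,20);print("gap",robot.current_finger_gap())
fingers.gripper_to(.72)
robot.line_to([*g,.03],O,velocity=.12)
robot.move_to([*(g-.069*F),.1295],O);robot.pause(.3)
E=toolT();b=save("wrist","w8").astype(int)
e=ell((b.min(2)>150)&(np.ptp(b,axis=2)<60),(326,118));c2=onz("wrist",*e[0],.014,E);print("collar",e,c2,(c2-c)*1e3)
robot.move_to([*g,.04],O)
robot.line_to([*g,-.010],O,velocity=.05,f_stop=6)
fingers.gripper_to(0,25);print("gap",robot.current_finger_gap(),robot.current_gripper_force())
zg=robot.current_tool_pos()[2]
robot.line_to([*g,.12],O,velocity=.12)
print("gap",robot.current_finger_gap(),robot.current_gripper_force(),zg,robot.current_time_s())
np.save("g.npy",[*(g+(p-c2)[:2]),zg]);print(np.load("g.npy"));save("wrist","w9")
E
```

```text
False [ 0.4952985   0.31423124 -0.00958341]
gap 0.4827722377583512
collar ((324.0312805175781, 116.81007385253906), (46.23820495605469, 48.40971374511719), 1.5591340065002441) [0.49499475 0.31427674 0.014     ] [-0.01061812  0.32145935  0.        ]
gap 0.47786847244829245 25.257920594885945
gap 0.4805367906055871 25.288513898849487 -0.009325091726486611 33.925
[ 0.56201633  0.01935186 -0.00932509]
```

View pics/w9.png

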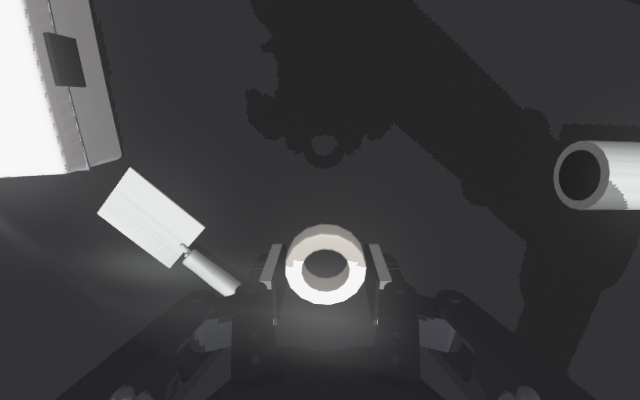

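The collar is held centrally between the pads at (326,264). Now I carry it over and lower it.

```bash
python3 - <<'E'
from h import *
x,y,zg=np.load("g.npy")
robot.move_to([x,y,.13],O);robot.pause(.3)
robot.line_to([x,y,zg+.095],O,velocity=.08)
h=robot.line_to([x,y,zg+.072],O,velocity=.03,f_stop=5);print(h,robot.current_tool_pos(),robot.current_contact_force())
if not h:
    h=robot.line_to([x,y,zg+.0625],O,velocity=.015,f_stop=4);print(h,np.array(robot.current_tool_pos())[2]-zg,robot.current_contact_force())
E=toolT();a=save("wrist","w10");b=vision.grab_frame("scene");print(robot.current_time_s(),robot.current_gripper_force())
save("","c10",cv2.resize(np.vstack([a,cv2.resize(b[160:250,230:370],(640,411),interpolation=2)]),(440,560)))
E
```

```text
False [0.56216903 0.01942952 0.06281686] [-0.09980815  0.65202257 -0.02848942]
True 0.06450263707908661 [-1.19472453  0.21967342  4.19940031]
37.675 25.722764572128654
```

View pics/c10.png

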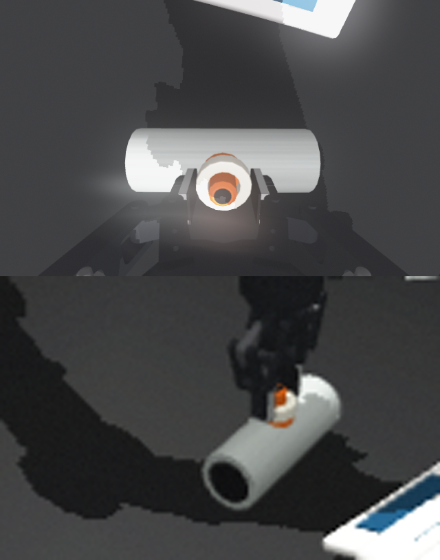

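The collar is over the spigot. Contact came at exactly 64.5 mm, so it is on the flange. I'll release and check.

```bash
python3 - <<'E'
from h import *
x,y,zg=np.load("g.npy")
fingers.gripper_to(.75)
robot.line_to([x,y,.16],O,velocity=.08)
robot.line_to([*(np.array([x,y])-.069*F),.18],O,velocity=.15);robot.pause(.3)
E=toolT();a=save("wrist","w11");b=vision.grab_frame("scene")
m=(a.astype(int)[...,0]-a[...,2]>50)
print(robot.current_time_s(),robot.current_contact_force())
w=cv2.resize(a[60:180,230:420],(640,404),interpolation=2)
save("","c11",cv2.resize(np.vstack([w,cv2.resize(b[160:250,230:370],(640,411),interpolation=2)]),(440,560)))
E
```

```text
40.525 [-0.94489389 -0.31857223  0.17982989]
```

View pics/c11.png

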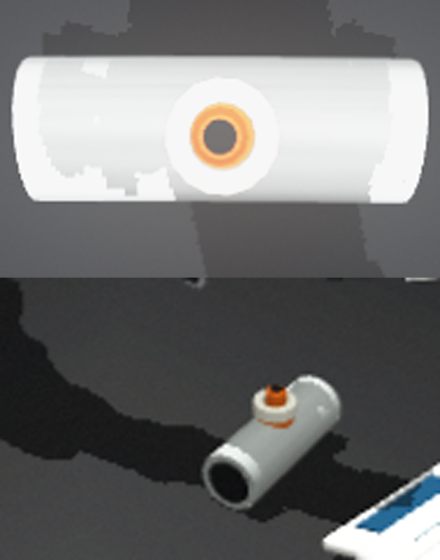

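The white collar sits flat and concentric on the flange (crop (220,137)), the tee stands upright, and the robot is clear.

```bash
python3 -c "
from h import *
print(workorder.close_job())"
```

```text
the job is handed in; nothing more can be done
None
```

The tee stands on its foot with the spigot up, the white collar sits flat on the orange flange and is released, and the job was handed in at about 41 s of the 72 s allowed; the verdict was not shown.

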